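Saddle the third mailing tube on the rack

TASK

Stow the loose mailing tube: clear the spent ink cartridge off the two tubes in the rack into the wire basket, and push or roll the loose tube off the low deck, without lifting it, so that it comes to rest saddled in the groove between those two tubes, its ends about level with theirs. The two lower tubes stay in the rack; leave the other things on the desk where they are.

Things in the scene. Friction and masses are not known exactly. Their poses are not given: they have to be found in the camera images.
- deck: Fixed low plywood drawer unit beside the rack, on its +y or -y side, parallel to it, centres 130 mm apart along y. Flat rimless top 210 (own x) by 150 (own y) mm, 70 mm above the desk; its edge overhangs the rack's near wall nearly to the near lower tube, leaving a shallow dip. Loose tube lies on it. Origin: centre of its underside.
- rack: Fixed open plywood rack, 218 (own x) by 139 (own y) by 46 mm high, with two channels along x (1.5 mm play) holding the lower tubes: axes at y = -33 and +33 mm, 36 mm above the desk, crests at 66 mm. Groove to be filled: along x at y = 0; a tube seated there has its centre 86 mm above the desk. Origin: centre of its underside.
- tube: The loose cardboard mailing tube with white end caps, diameter 60, length 200 mm, about 0.13 kg, lying along the deck's x on the deck, so its axis starts 100 mm above the desk; free to roll. Origin: its centre; x along its axis.
- tube_a: Lower mailing tube, the same as the loose one (diameter 60, length 200 mm), lying in the rack's channel at y = -33 mm of the rack. Origin: its centre; x along its axis.
- tube_b: Lower mailing tube, the same as the loose one (diameter 60, length 200 mm), lying in the rack's channel at y = +33 mm of the rack. Origin: its centre; x along its axis.
- cartridge: Spent ink cartridge, a black block 24 (own x) by 72 (own y) by 40 (z) mm with a paper band, 50 g, parked across the two lower tubes (its y roughly along the rack's y) on their crests, so that it stands from 66 to 106 mm above the desk. Origin: its centre. Can be gripped across its 24 mm.
- basket: Fixed open wire waste basket on the desk, 150 by 150 mm outside, 110 mm high, walls 4 mm, floor 4 mm thick; on the left or the right of the desk. Origin: centre of its underside.
- mug: Bystander: white mug, 80 mm wide, 90 mm high. Origin: centre of its underside.
- stapler: Bystander: dark stapler, 130 by 34 by 45 mm. Origin: centre of its underside.
- tape: Bystander: empty cardboard tape core lying flat, 60 mm across, 24 mm high. Origin: centre of its underside.
- eraser: Bystander: white eraser 50 by 22 by 13 mm. Origin: centre of its underside.

How it is judged:
By the outcome, as a careful person would: the job done as asked, in the order asked, and still so for the second after the job is handed in, with the robot touching nothing.
It also fails if it takes over 54 s, if anything falls off the work surface, if the arm or the gripper's body presses on something with over 40 N, if the wrist force passes 120 N, or if a joint passes its speed limit or range.

ROBOT

A 6-joint arm with a two-finger parallel gripper is mounted at the origin on the work surface. World frame = base frame: x ahead of the robot, y to its left, z up, the work surface at z = 0. Lengths are in mm, angles in rad, forces in N, time in s.
With the tool pointing down it reaches from about 275 to 750 mm from the base axis. Payload 10.2 kg.
Tool frame: the origin (TCP) lies between the finger pads; the fingertips stand 25 mm ahead of it and the grasp point (between the pads) lies 6 mm ahead of it; z points along the fingers, y is the line along which they close (so a half turn about z gives the same grasp; the last joint's range is limited). The gripper opens to 85 mm and grips with 20 to 120 N. Pads are 22 mm wide; open, the fingers measure 114 mm over their backs; the gripper's body (76 mm by 85 mm) begins 54 mm behind the grasp point. The pads swing forward as they close: fully open they stand 13 mm farther back than shut.
Start: joints at [-1.448, 0.313, 1.498, -0, 1.331, -0.223], TCP at [177.936, -493.933, 256.294] pointing down, gripper open.
Joint ranges: [-2.94, 2.94], [-0.97, 2.17], [0.19, 2.56], [-1.23, 4.37], [0.02, 3.11], [-2.88, 2.88]. Speed limits (rad/s): [2.39, 2.39, 3.01, 3.14, 3.14, 3.14].

INTERFACE

Orientations are given as a unit quaternion [w, x, y, z].
In Python, from rig import ctrl, eyes, finish_job gives the robot as it stands.
- The arm moves only by the tool step_arm, never from a script. Its argument "increments" is a list of rows, each an object of numbers: "dx", "dy", "dz": the shift along the tool's x, y, z in units of 25 mm (1.0 is 25 mm); "wx", "wy", "wz": the turn, a rotation vector about the tool's x, y, z in units of 6 degrees (1.0 is 6 degrees). A call has 1 to 5 rows; each row shifts and turns the commanded pose from where the row before left it, along the tool's axes as they then stand; what a row does not reach is not made up. A row lasts 1/10 s, in which the tool goes at most 50 mm and 8.59 degrees, less where a joint would pass 70% of its speed; a pose out of reach is approached as far as the arm can. A call is refused whole if a number of a shift passes 1 or a number of a turn 1, either way. A call with a gripper value outside its range is refused whole. "fingers" is the finger opening in mm, from 0 to 85.4, set as the call begins (left out, the last holds). The fingers move at their own pace and stop on an object; "squeeze" is the grip in N (left out, the last holds). Time passes only in rows, so rows that do not move let the fingers close. It gives the time, the measured TCP pose, the force, the opening and the grip force at its end, in the units of the state.
- ctrl.sense(): the state, without advancing time (a new reading comes with each control period).
- eyes.capture(name): name is "scene" or "side" or "wrist"; returns a dict with "frame" (480x640x3 uint8, blue, green, red), "fx", "fy", "cx", "cy" (pixels), "R" (3x3) and "t" (3): a world point X has camera coordinates R X + t; the wrist camera has in their place "tool_from_camera" (4x4, takes a point from camera to tool coordinates, whose origin is the TCP and whose axes are the flange's). Camera axes: x right, y down, z forward; pixel columns grow to the right and rows downward; lengths in mm; the calibration is good to about 2 mm. A picture is of the moment at which its call begins: read the wrist's pose just before it. There is no depth.
- finish_job(): hands the job in; it is judged then, once.
Trained networks look in the newest picture that a camera, given by its name, has taken for a name from the list of things; names that differ only in an ending like _2 or _b are one class to them, and where a whole thing is asked for, a point or a joint stands for the part that bears it (a point fixed in the world has none). Each returns a list of dicts, best first, with "p" (0 to 1); they miss things now and then, are a little off and sometimes report something else, mostly with a low value. They report only what shows in the picture. A call takes as long as a camera call.
- eyes.cut_out(camera, label): "mask" (480x640 bool, what is visible of it).
- eyes.landmark_of(camera, label): "point" ([x, y, z] in mm, in the coordinates of the camera as it stood for that picture, good to about 4 mm: a listed point, or the origin of a listed thing).
The state is a dict: "time_s": time; "joints": joint angles; "dq": joint speeds; "tau": joint torques, N m; "eef_pos": TCP position; "ee_rot": TCP orientation; "force": force on the tool from outside, world axes, zero at the start; "wrist_torque": the same for the moment, N m; "grip_width": opening from 0.0 (shut) to 1.0 (fully open); "grip_force": force on a finger pad.
Only numpy, scipy, OpenCV 4.12 (cv2) and the standard library are available. Lean on these libraries where they do the work, as an engineer would, in place of code of your own. Each camera call takes 0.05 s, during which the arm holds its last target. There are 200 camera calls.

## Working session

There is one attempt and no reset: what is moved stays moved. The work goes in short steps, Python scripts to look and compute and a tool call to move; the robot and the scene stay as the last step left them, time stands still between calls to the robot, and variables do not carry over. Pictures are saved under pics/ and viewed, at most 10 in all, crops included, and the job is handed in when it is done.

Besides the shell and the picture viewer there is one more tool, called after "Request:" by a JSON object that holds its "name" and its "arguments", one argument or row to a line. step_arm: Moves the arm, as the interface text tells. Its arguments: {"type":"object","properties":{"increments":{"type":"array"},"fingers":{"type":"number"},"squeeze":{"type":"number"}},"required":["increments"]}

```bash
mkdir -p pics; ls
cat > h.py <<'E'
from rig import ctrl, eyes, finish_job
import numpy as np, cv2
from scipy.spatial.transform import Rotation as Ro
def rot(s): q=s["ee_rot"]; return Ro.from_quat([q[1],q[2],q[3],q[0]]).as_matrix()
def cap(n):
    s=ctrl.sense(); c=eyes.capture(n)
    if n=="wrist":
        T=np.eye(4);T[:3,:3]=rot(s);T[:3,3]=s["eef_pos"]; W=T@np.array(c["tool_from_camera"])
        c["R"]=W[:3,:3].T; c["t"]=-c["R"]@W[:3,3]
    c["R"]=np.array(c["R"]);c["t"]=np.array(c["t"]).ravel()
    return c
def world(c,p): return c["R"].T@(np.array(p)-c["t"])
def plane(c,u,v,z):
    d=c["R"].T@np.array([(u-c["cx"])/c["fx"],(v-c["cy"])/c["fy"],1]); o=-c["R"].T@c["t"]
    return o+d*(z-o[2])/d[2]
def proj(c,X):
    p=c["R"]@np.array(X)+c["t"]; return np.array([c["fx"]*p[0]/p[2]+c["cx"],c["fy"]*p[1]/p[2]+c["cy"]])
E
python3 - <<'E'
from h import *
print(ctrl.sense())
for n in ["scene","side"]:
    c=cap(n); cv2.imwrite(f"pics/{n}0.png",c["frame"])
    for l in "deck rack tube tube_a cartridge basket mug stapler tape eraser".split():
        print(n,l,[(round(d["p"],2),world(c,d["point"]).round().tolist()) for d in eyes.landmark_of(n,l)[:4]])
E
```

```text
pics
{'time_s': 0.0, 'joints': array([-1.44840917e+00,  3.13429621e-01,  1.49845664e+00,  1.94319348e-05,
        1.33097984e+00, -2.23385365e-01]), 'dq': array([ 0.00129904,  0.00041484,  0.00102677,  0.00041616, -0.00060314,
       -0.00063725]), 'tau': array([ 1.30491761e-03, -4.12268543e+01, -2.59734017e+01,  5.92960689e-06,
        4.27687308e-03,  3.31429817e-05]), 'eef_pos': array([ 177.9063184 , -493.69531484,  255.73811595]), 'ee_rot': array([-6.35438070e-04,  9.85092556e-01,  1.72023980e-01,  4.15648444e-05]), 'force': array([ 0.19834303, -0.29351002, -0.1301888 ]), 'wrist_torque': array([ 0.03188367, -0.01037594,  0.00091013]), 'grip_force': 0.0, 'grip_width': 0.9993677526794378}
scene deck [(0.91, [574.0, -40.0, 1.0])]
scene rack [(0.63, [577.0, 91.0, -2.0])]
scene tube [(0.88, [574.0, 59.0, 37.0]), (0.72, [576.0, 123.0, 32.0]), (0.65, [574.0, -38.0, 102.0])]
scene tube_a [(0.88, [574.0, 59.0, 37.0]), (0.72, [576.0, 123.0, 32.0]), (0.65, [574.0, -38.0, 102.0])]
scene cartridge [(0.64, [546.0, 89.0, 86.0])]
scene basket [(0.57, [493.0, 347.0, 1.0])]
scene mug [(0.97, [718.0, 376.0, 3.0])]
scene stapler [(0.59, [703.0, -386.0, 1.0]), (0.44, [496.0, 350.0, 4.0])]
scene tape [(0.84, [664.0, -261.0, -4.0])]
scene eraser [(0.54, [638.0, 245.0, -2.0])]
side deck [(0.91, [574.0, -37.0, -3.0])]
side rack []
side tube [(0.95, [578.0, 125.0, 38.0]), (0.88, [576.0, 51.0, 34.0]), (0.85, [568.0, -34.0, 100.0])]
side tube_a [(0.95, [578.0, 125.0, 38.0]), (0.88, [576.0, 51.0, 34.0]), (0.85, [568.0, -34.0, 100.0])]
side cartridge [(0.77, [546.0, 94.0, 84.0])]
side basket [(0.57, [492.0, 348.0, 1.0])]
side mug [(0.86, [719.0, 382.0, -0.0]), (0.16, [638.0, 246.0, 3.0])]
side stapler []
side tape [(0.8, [662.0, -257.0, 3.0])]
side eraser [(0.82, [636.0, 246.0, 3.0])]
```

View pics/scene0.png

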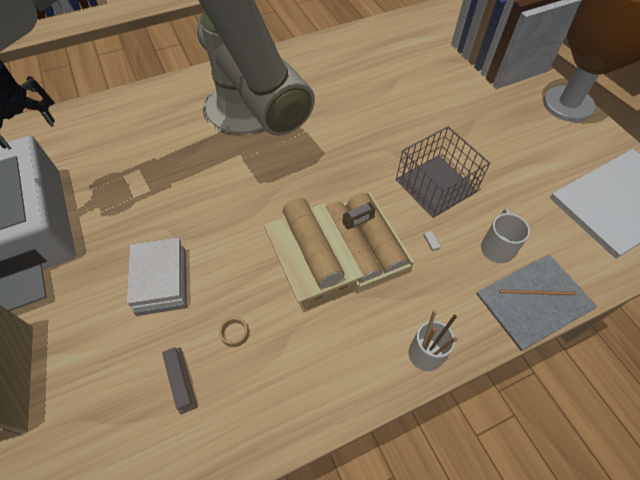

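View pics/side0.png

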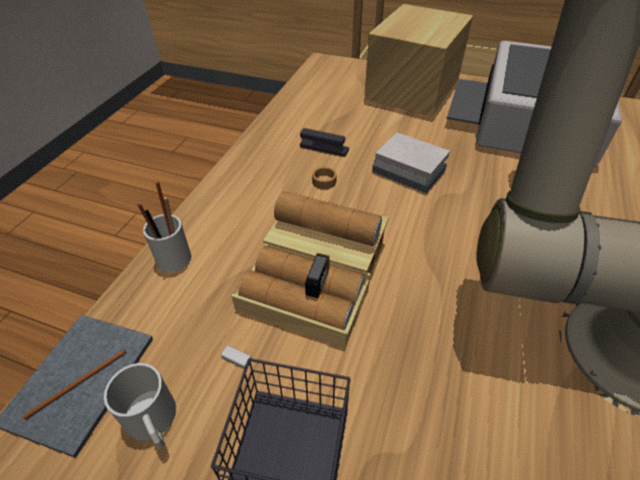

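Scene: loose tube on the deck (~315,240), cartridge across the two rack tubes (~358,215), basket (~443,172). Side: cartridge (~317,275), basket (~290,430). Next I fit the poses to the masks from both cameras.

```bash
cat > fit.py <<'E'
from h import *
from scipy.optimize import minimize
a=np.linspace(0,2*np.pi,40)
CYL=np.array([[s*100,30*np.cos(t),30*np.sin(t)] for s in(-1,1) for t in a])
def box(x,y,z): return np.array([[i*x/2,j*y/2,k*z/2] for i in(-1,1) for j in(-1,1) for k in(-1,1)])
def sil(c,P,x,y,z,yaw):
    R=Ro.from_euler("z",yaw).as_matrix(); X=P@R.T+[x,y,z]
    p=np.array([proj(c,q) for q in X]); m=np.zeros((480,640),np.uint8)
    cv2.fillConvexPoly(m,cv2.convexHull((p*16).round().astype(np.int32)),1,shift=4); return m>0
def fit(views,P,z,x0,occl=False):
    # views: list of (cam, mask)
    def cost(v):
        e=0
        for c,m in views:
            s=sil(c,P,v[0]*10,v[1]*10,z,v[2]/10); e+=1-(s&m).sum()/max(1,(s|m).sum())
        return e
    best=None
    for st in (0.4,1.0):
        v0=np.array([x0[0]/10,x0[1]/10,x0[2]*10]); 
        r=minimize(cost,v0,method="Nelder-Mead",options=dict(initial_simplex=np.vstack([v0]+[v0+st*e for e in np.eye(3)]),xatol=.005,fatol=1e-4))
        if best is None or r.fun<best.fun: best=r
    return best.x*[10,10,.1],best.fun/len(views)
def masks(n,label): return [d["mask"] for d in eyes.cut_out(n,label) if d["p"]>.3]
def near(c,ms,X):
    u=proj(c,X); ds=[np.hypot(*(np.argwhere(m).mean(0)[::-1]-u)) for m in ms]; i=int(np.argmin(ds)); return ms[i]
E
python3 - <<'E'
from fit import *
cs={n:cap(n) for n in("scene","side")}
tm={n:masks(n,"tube") for n in cs}; cm={n:masks(n,"cartridge") for n in cs}
print({n:(len(tm[n]),len(cm[n])) for n in cs})
for nm,P,M,X in [("tube",CYL,tm,(572,-36,100)),("near_low",CYL,tm,(575,56,36)),("far_low",CYL,tm,(577,124,36)),("cart",box(24,72,40),cm,(546,91,86))]:
    vs=[(cs[n],near(cs[n],M[n],X)) for n in cs if M[n]]
    for w in [vs]+[[v] for v in vs]:
        r,f=fit(w,P,X[2],(X[0],X[1],0.0)); print(nm,r.round(3),round(f,3))
E
```

```text
{'scene': (3, 1), 'side': (3, 1)}
tube [ 5.72702e+02 -3.69700e+01 -1.90000e-02] 0.051
tube [ 5.69766e+02 -3.71650e+01 -2.10000e-02] 0.055
tube [ 5.72531e+02 -3.59080e+01 -2.00000e-02] 0.03
near_low [ 5.7515e+02  5.6999e+01 -1.5000e-02] 0.33
near_low [ 5.71582e+02  6.07300e+01 -2.90000e-02] 0.37
near_low [ 5.77382e+02  5.19440e+01 -1.70000e-02] 0.275
far_low [ 5.76504e+02  1.23050e+02 -1.20000e-02] 0.237
far_low [ 5.76161e+02  1.23690e+02 -9.00000e-03] 0.284
far_low [ 5.77620e+02  1.19729e+02 -1.00000e-03] 0.185
cart [5.46026e+02 8.94080e+01 9.90000e-02] 0.155
cart [5.45388e+02 8.63660e+01 4.70000e-02] 0.155
cart [5.45802e+02 8.96600e+01 9.50000e-02] 0.165
```

```bash
cat > plan.py <<'E'
import sys
from h import *
# usage: plan.py x y z toolx_yaw_deg -> rows (tool stays pointing down)
x,y,z,yaw=map(float,sys.argv[1:5]); s=ctrl.sense(); p=np.array(s["eef_pos"]); R=rot(s)
g=np.radians(yaw); Rg=np.array([[np.cos(g),np.sin(g),0],[np.sin(g),-np.cos(g),0],[0,0,-1]])
d=np.array([x,y,z])-p; w=Ro.from_matrix(R.T@Rg).as_rotvec(); a=np.degrees(w)
n=max(1,int(np.ceil(max(np.abs(a).max()/6,np.linalg.norm(d)/34-1e-6))))
while True:
    rows=[];Rc=R.copy()
    for i in range(n):
        rows.append(np.r_[Rc.T@d/n/25,a/n/6]); Rc=Rc@Ro.from_rotvec(w/n).as_matrix()
    if np.abs(rows).max()<=1: break
    n+=1
print("t",round(s["time_s"],2),"pos",p.round(1),"toolx yaw",np.degrees(np.arctan2(R[1,0],R[0,0])).round(1),"F",s["force"].round(1),"n",n)
for r in rows: print(r.round(2).tolist())
E
python3 plan.py 546 90 200 95.4
```

```text
t 1.4 pos [ 177.9 -493.9  256.3] toolx yaw 19.8 F [-0.6  0.4  0.8] n 28
[0.78, -0.61, 0.08, 0.0, -0.0, -0.45]
[0.81, -0.57, 0.08, 0.0, -0.0, -0.45]
[0.83, -0.53, 0.08, 0.0, -0.0, -0.45]
[0.86, -0.49, 0.08, 0.0, -0.0, -0.45]
[0.88, -0.45, 0.08, 0.0, -0.0, -0.45]
[0.9, -0.41, 0.08, 0.0, -0.0, -0.45]
[0.92, -0.37, 0.08, 0.0, -0.0, -0.45]
[0.93, -0.32, 0.08, 0.0, -0.0, -0.45]
[0.95, -0.28, 0.08, 0.0, -0.0, -0.45]
[0.96, -0.23, 0.08, 0.0, -0.0, -0.45]
[0.97, -0.19, 0.08, 0.0, -0.0, -0.45]
[0.98, -0.14, 0.08, 0.0, -0.0, -0.45]
[0.98, -0.1, 0.08, 0.0, -0.0, -0.45]
[0.98, -0.05, 0.08, 0.0, -0.0, -0.45]
[0.99, -0.0, 0.08, 0.0, -0.0, -0.45]
[0.99, 0.04, 0.08, 0.0, -0.0, -0.45]
[0.98, 0.09, 0.08, 0.0, -0.0, -0.45]
[0.98, 0.14, 0.08, 0.0, -0.0, -0.45]
[0.97, 0.18, 0.08, 0.0, -0.0, -0.45]
[0.96, 0.23, 0.08, 0.0, -0.0, -0.45]
[0.95, 0.27, 0.08, 0.0, -0.0, -0.45]
[0.93, 0.32, 0.08, 0.0, -0.0, -0.45]
[0.92, 0.36, 0.08, 0.0, -0.0, -0.45]
[0.9, 0.4, 0.08, 0.0, -0.0, -0.45]
[0.88, 0.44, 0.08, 0.0, -0.0, -0.45]
[0.86, 0.49, 0.08, 0.0, -0.0, -0.45]
[0.83, 0.53, 0.08, 0.0, -0.0, -0.45]
[0.81, 0.56, 0.08, 0.0, -0.0, -0.45]
```

Request:
{"name": "step_arm", "arguments": {
  "increments": [
    {"dx":0.8,"dy":-0.6,"wz":-0.5},
    {"dx":0.8,"dy":-0.55,"wz":-0.5},
    {"dx":0.85,"dy":-0.5,"wz":-0.5},
    {"dx":0.85,"dy":-0.5,"wz":-0.5},
    {"dx":0.9,"dy":-0.45,"wz":-0.5}
  ],
  "fingers": 70
}}

```text
invalid input at $.increments[0]: expected keys dx, dy, dz, wx, wy, wz
```

Request:
{"name": "step_arm", "arguments": {
  "increments": [
    {"dx":0.9,"dy":-0.4,"wz":-0.5},
    {"dx":0.9,"dy":-0.35,"wz":-0.5},
    {"dx":0.95,"dy":-0.3,"wz":-0.5},
    {"dx":0.95,"dy":-0.25,"wz":-0.5},
    {"dx":0.95,"dy":-0.2,"wz":-0.5}
  ]
}}

```text
invalid input at $.increments[0]: expected keys dx, dy, dz, wx, wy, wz
```

Request:
{"name": "step_arm", "arguments": {
  "increments": [
    {"dx":0.95,"dy":-0.15,"wz":-0.5},
    {"dx":1,"dy":-0.1,"wz":-0.5},
    {"dx":1,"dy":-0.05,"wz":-0.5},
    {"dx":1,"dy":0,"wz":-0.5},
    {"dx":1,"dy":0.05,"wz":-0.5}
  ]
}}

```text
invalid input at $.increments[0]: expected keys dx, dy, dz, wx, wy, wz
```

Request:
{"name": "step_arm", "arguments": {
  "increments": [
    {"dx":1,"dy":0.1,"wz":-0.5},
    {"dx":1,"dy":0.15,"wz":-0.5},
    {"dx":1,"dy":0.2,"wz":-0.5},
    {"dx":0.95,"dy":0.2,"wz":-0.5},
    {"dx":0.95,"dy":0.25,"wz":-0.5}
  ]
}}

```text
invalid input at $.increments[0]: expected keys dx, dy, dz, wx, wy, wz
```

All keys are needed in each row.

Request:
{"name": "step_arm", "arguments": {
  "increments": [
    {"dx":0.8,"dy":-0.6,"dz":0,"wx":0,"wy":0,"wz":-0.5},
    {"dx":0.8,"dy":-0.55,"dz":0,"wx":0,"wy":0,"wz":-0.5},
    {"dx":0.85,"dy":-0.5,"dz":0,"wx":0,"wy":0,"wz":-0.5},
    {"dx":0.85,"dy":-0.5,"dz":0,"wx":0,"wy":0,"wz":-0.5},
    {"dx":0.9,"dy":-0.45,"dz":0,"wx":0,"wy":0,"wz":-0.5}
  ],
  "fingers": 70
}}

```text
time_s: 1.9
eef_pos: [244.6, -388.6, 256.3]
ee_rot: [0.0, 0.954, 0.3, 0.0]
force: [0.4, -0.1, 0.1]
grip_width: 0.818
grip_force: 0.0
```

Request:
{"name": "step_arm", "arguments": {
  "increments": [
    {"dx":0.9,"dy":-0.4,"dz":0,"wx":0,"wy":0,"wz":-0.5},
    {"dx":0.9,"dy":-0.35,"dz":0,"wx":0,"wy":0,"wz":-0.5},
    {"dx":0.95,"dy":-0.3,"dz":0,"wx":0,"wy":0,"wz":-0.5},
    {"dx":0.95,"dy":-0.25,"dz":0,"wx":0,"wy":0,"wz":-0.5},
    {"dx":0.95,"dy":-0.2,"dz":0,"wx":0,"wy":0,"wz":-0.5}
  ]
}}

```text
time_s: 2.4
eef_pos: [308.3, -284.0, 256.4]
ee_rot: [0.0, 0.907, 0.422, 0.0]
force: [-0.4, 0.3, 0.7]
grip_width: 0.819
grip_force: 0.0
```

Request:
{"name": "step_arm", "arguments": {
  "increments": [
    {"dx":0.95,"dy":-0.15,"dz":0,"wx":0,"wy":0,"wz":-0.5},
    {"dx":1,"dy":-0.1,"dz":0,"wx":0,"wy":0,"wz":-0.5},
    {"dx":1,"dy":-0.05,"dz":0,"wx":0,"wy":0,"wz":-0.5},
    {"dx":1,"dy":0,"dz":0,"wx":0,"wy":0,"wz":-0.5},
    {"dx":1,"dy":0.05,"dz":0,"wx":0,"wy":0,"wz":-0.5}
  ]
}}

```text
time_s: 2.9
eef_pos: [372.8, -177.7, 256.4]
ee_rot: [0.0, 0.844, 0.537, 0.0]
force: [0.0, -0.7, 0.2]
grip_width: 0.82
grip_force: 0.0
```

Request:
{"name": "step_arm", "arguments": {
  "increments": [
    {"dx":1,"dy":0.1,"dz":0,"wx":0,"wy":0,"wz":-0.5},
    {"dx":1,"dy":0.15,"dz":0,"wx":0,"wy":0,"wz":-0.5},
    {"dx":1,"dy":0.2,"dz":0,"wx":0,"wy":0,"wz":-0.5},
    {"dx":0.95,"dy":0.2,"dz":0,"wx":0,"wy":0,"wz":-0.5},
    {"dx":0.95,"dy":0.25,"dz":0,"wx":0,"wy":0,"wz":-0.5}
  ]
}}

```text
time_s: 3.4
eef_pos: [434.4, -69.3, 256.4]
ee_rot: [0.0, 0.766, 0.642, 0.0]
force: [-0.5, -0.3, 0.8]
grip_width: 0.819
grip_force: 0.0
```

```bash
python3 plan.py 546 90 230 95.4
```

```text
t 3.4 pos [434.4 -69.3 256.4] toolx yaw 79.9 F [-0.5 -0.3  0.8] n 8
[0.88, 0.41, 0.13, 0.0, 0.0, -0.32]
[0.87, 0.44, 0.13, 0.0, 0.0, -0.32]
[0.85, 0.47, 0.13, 0.0, 0.0, -0.32]
[0.84, 0.5, 0.13, 0.0, 0.0, -0.32]
[0.82, 0.52, 0.13, 0.0, 0.0, -0.32]
[0.8, 0.55, 0.13, 0.0, 0.0, -0.32]
[0.78, 0.58, 0.13, 0.0, 0.0, -0.32]
[0.76, 0.6, 0.13, 0.0, 0.0, -0.32]
```

Request:
{"name": "step_arm", "arguments": {
  "increments": [
    {"dx":0.88,"dy":0.41,"dz":0.13,"wx":0,"wy":0,"wz":-0.32},
    {"dx":0.87,"dy":0.44,"dz":0.13,"wx":0,"wy":0,"wz":-0.32},
    {"dx":0.85,"dy":0.47,"dz":0.13,"wx":0,"wy":0,"wz":-0.32},
    {"dx":0.84,"dy":0.5,"dz":0.13,"wx":0,"wy":0,"wz":-0.32}
  ]
}}

```text
time_s: 3.8
eef_pos: [490.7, 10.2, 243.2]
ee_rot: [0.0, 0.722, 0.692, 0.0]
force: [0.0, 0.1, 0.7]
grip_width: 0.817
grip_force: 0.0
```

Request:
{"name": "step_arm", "arguments": {
  "increments": [
    {"dx":0.82,"dy":0.52,"dz":0.13,"wx":0,"wy":0,"wz":-0.32},
    {"dx":0.8,"dy":0.55,"dz":0.13,"wx":0,"wy":0,"wz":-0.32},
    {"dx":0.78,"dy":0.58,"dz":0.13,"wx":0,"wy":0,"wz":-0.32},
    {"dx":0.76,"dy":0.6,"dz":0.13,"wx":0,"wy":0,"wz":-0.32},
    {"dx":0,"dy":0,"dz":0,"wx":0,"wy":0,"wz":0}
  ]
}}

```text
time_s: 4.3
eef_pos: [546.5, 90.5, 229.5]
ee_rot: [-0.0, 0.673, 0.739, -0.0]
force: [-0.6, -0.6, 0.3]
grip_width: 0.819
grip_force: 0.0
```

Run:
```python
from fit import *
c=cap("wrist"); cv2.imwrite("pics/w1.png",c["frame"]); s=ctrl.sense(); print(s["eef_pos"],s["joints"].round(2))
print([(round(d["p"],2),world(c,d["point"]).round(1)) for d in eyes.landmark_of("wrist","cartridge")])
m=masks("wrist","cartridge"); print(len(m))
if m: print(fit([(c,m[0])],box(24,72,40),86,(546,90,.09)))
print([(round(d["p"],2),world(c,d["point"]).round(1)) for d in eyes.landmark_of("wrist","tube")])
```

```text
[546.0372718   89.4744845  229.80384666] [-0.05  0.4   1.45 -0.    1.29 -0.14]
[(0.73, array([578.7, 122.5,  40.1])), (0.55, array([547.5,  88. ,  86.4]))]
1
(array([5.46500252e+02, 8.99941129e+01, 6.81305582e-02]), np.float64(0.08304093567251458))
[(0.73, array([573.8,  60.6,  41.3])), (0.71, array([574.4, -38.9, 103.6])), (0.64, array([577.8, 123.3,  37.4]))]
```

View pics/w1.png

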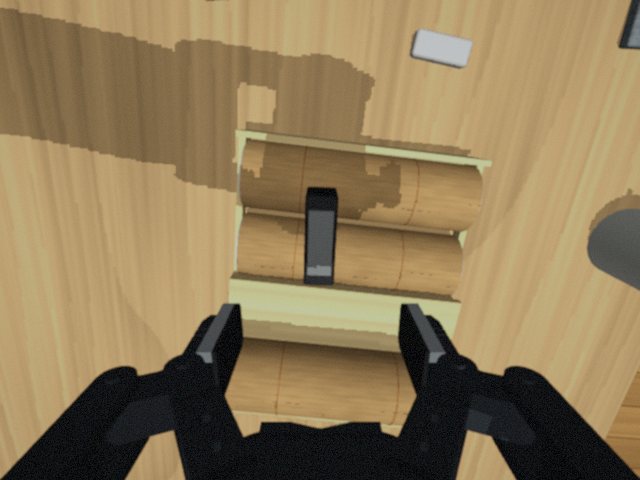

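The wrist view shows the cartridge at (320,235), centred between the fingers and aligned with them. Descending.

Request:
{"name": "step_arm", "arguments": {
  "increments": [
    {"dx":0,"dy":0,"dz":1,"wx":0,"wy":0,"wz":0.2},
    {"dx":0,"dy":0,"dz":1,"wx":0,"wy":0,"wz":0},
    {"dx":0,"dy":0,"dz":1,"wx":0,"wy":0,"wz":0},
    {"dx":0,"dy":0,"dz":1,"wx":0,"wy":0,"wz":0},
    {"dx":0,"dy":0,"dz":0.7,"wx":0,"wy":0,"wz":0}
  ]
}}

```text
time_s: 5.0
eef_pos: [545.3, 88.0, 111.6]
ee_rot: [-0.0, 0.683, 0.731, -0.0]
force: [0.7, 1.1, 0.0]
grip_width: 0.821
grip_force: 0.0
```

Request:
{"name": "step_arm", "arguments": {
  "increments": [
    {"dx":0,"dy":0,"dz":0.6,"wx":0,"wy":0,"wz":0},
    {"dx":0,"dy":0,"dz":0,"wx":0,"wy":0,"wz":0},
    {"dx":0,"dy":0,"dz":0,"wx":0,"wy":0,"wz":0},
    {"dx":0,"dy":0,"dz":0,"wx":0,"wy":0,"wz":0},
    {"dx":0,"dy":0,"dz":0,"wx":0,"wy":0,"wz":0}
  ],
  "fingers": 15,
  "squeeze": 25
}}

```text
time_s: 5.5
eef_pos: [546.3, 88.6, 98.8]
ee_rot: [0.001, 0.682, 0.731, 0.001]
force: [-1.1, -0.8, 2.7]
grip_width: 0.275
grip_force: 29.0
```

Request:
{"name": "step_arm", "arguments": {
  "increments": [
    {"dx":0,"dy":0,"dz":-0.5,"wx":0,"wy":0,"wz":0},
    {"dx":0,"dy":0,"dz":-0.9,"wx":0,"wy":0,"wz":0},
    {"dx":0,"dy":0,"dz":-0.9,"wx":0,"wy":0,"wz":0},
    {"dx":0,"dy":0,"dz":-0.9,"wx":0,"wy":0,"wz":0},
    {"dx":0,"dy":0,"dz":-0.8,"wx":0,"wy":0,"wz":0}
  ]
}}

```text
time_s: 6.0
eef_pos: [546.0, 88.8, 200.2]
ee_rot: [0.001, 0.682, 0.731, 0.001]
force: [0.0, -1.0, -0.8]
grip_width: 0.276
grip_force: 28.6
```

```bash
python3 plan.py 493 347 198 94
```

```text
t 6.0 pos [546.   88.8 200.2] toolx yaw 94.0 F [ 0.  -1.  -0.8] n 11
[0.95, -0.13, 0.01, 0.0, 0.0, -0.0]
[0.95, -0.13, 0.01, 0.0, 0.0, -0.0]
[0.95, -0.13, 0.01, 0.0, 0.0, -0.0]
[0.95, -0.13, 0.01, 0.0, 0.0, -0.0]
[0.95, -0.13, 0.01, 0.0, 0.0, -0.0]
[0.95, -0.13, 0.01, 0.0, 0.0, -0.0]
[0.95, -0.13, 0.01, 0.0, 0.0, -0.0]
[0.95, -0.13, 0.01, 0.0, 0.0, -0.0]
[0.95, -0.13, 0.01, 0.0, 0.0, -0.0]
[0.95, -0.13, 0.01, 0.0, 0.0, -0.0]
[0.95, -0.13, 0.01, 0.0, 0.0, -0.0]
```

Request:
{"name": "step_arm", "arguments": {
  "increments": [
    {"dx":0.7,"dy":-0.1,"dz":0,"wx":0,"wy":0,"wz":0},
    {"dx":0.95,"dy":-0.13,"dz":0,"wx":0,"wy":0,"wz":0},
    {"dx":0.95,"dy":-0.13,"dz":0,"wx":0,"wy":0,"wz":0},
    {"dx":0.95,"dy":-0.13,"dz":0,"wx":0,"wy":0,"wz":0},
    {"dx":0.95,"dy":-0.13,"dz":0,"wx":0,"wy":0,"wz":0}
  ]
}}

```text
time_s: 6.5
eef_pos: [522.4, 200.8, 199.1]
ee_rot: [0.0, 0.682, 0.731, 0.0]
force: [0.9, 0.7, -1.1]
grip_width: 0.277
grip_force: 28.6
```

Request:
{"name": "step_arm", "arguments": {
  "increments": [
    {"dx":0.95,"dy":-0.13,"dz":0,"wx":0,"wy":0,"wz":0},
    {"dx":0.95,"dy":-0.13,"dz":0,"wx":0,"wy":0,"wz":0},
    {"dx":0.95,"dy":-0.13,"dz":0,"wx":0,"wy":0,"wz":0},
    {"dx":0.95,"dy":-0.13,"dz":0,"wx":0,"wy":0,"wz":0},
    {"dx":0.95,"dy":-0.13,"dz":0,"wx":0,"wy":0,"wz":0}
  ]
}}

```text
time_s: 7.0
eef_pos: [497.9, 318.2, 199.0]
ee_rot: [0.0, 0.682, 0.731, 0.0]
force: [0.6, 0.3, -0.2]
grip_width: 0.275
grip_force: 28.6
```

Request:
{"name": "step_arm", "arguments": {
  "increments": [
    {"dx":0.95,"dy":-0.13,"dz":0,"wx":0,"wy":0,"wz":0},
    {"dx":0.25,"dy":-0.03,"dz":0,"wx":0,"wy":0,"wz":0},
    {"dx":0,"dy":0,"dz":0,"wx":0,"wy":0,"wz":0}
  ]
}}

```text
time_s: 7.3
eef_pos: [492.0, 347.3, 198.4]
ee_rot: [0.0, 0.682, 0.732, 0.0]
force: [0.3, 0.2, -1.4]
grip_width: 0.276
grip_force: 28.6
```

```bash
python3 plan.py 493 347 90 94 | head -1
python3 - <<'E'
from h import *
for n in ("scene","side"):
    c=cap(n)
    im=c["frame"].copy()
    for z in (4,110):
        q=[proj(c,[493+a,348+b,z]).round().astype(int) for a,b in((-75,-75),(75,-75),(75,75),(-75,75))]
        cv2.polylines(im,[np.array(q)],True,(0,0,255),1)
    u=proj(c,[493,348,80]); x,y=int(min(max(u[0]-140,0),360)),int(min(max(u[1]-110,0),260))
    cv2.imwrite(f"pics/{n}2.png",im[y:y+220,x:x+280])
a=[cv2.imread(f"pics/{n}2.png") for n in("scene","side")]
cv2.imwrite("pics/both2.png",np.hstack(a))
E
```

```text
t 7.3 pos [492.  347.3 198.4] toolx yaw 94.0 F [ 0.3  0.2 -1.4] n 5
```

View pics/both2.png

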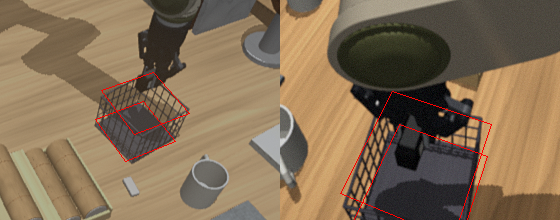

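The basket is where expected, within some mm. I'll refine it with a silhouette fit.

Run:
```python
from fit import *
vs=[]
for n in ("scene","side"):
    c=cap(n); m=masks(n,"basket"); print(n,len(m),[x.sum() for x in m])
    print([(round(d["p"],2),world(c,d["point"]).round(1)) for d in eyes.landmark_of(n,"basket")])
    if m:
        k=cv2.morphologyEx(m[0].astype(np.uint8),cv2.MORPH_CLOSE,np.ones((9,9)))>0; vs.append((c,k))
for w in [vs]+[[v] for v in vs]: print(fit(w,box(150,150,110),55,(493,348,0.05)))
```

```text
scene 0 []
[(0.59, array([495.6, 350. ,   1.5]))]
side 1 [np.int64(8896)]
[(0.97, array([491. , 351.4,   0.7]))]
(array([4.87593411e+02, 3.95384706e+02, 1.48153189e-01]), np.float64(0.1453149569882527))
(array([4.87593411e+02, 3.95384706e+02, 1.48153189e-01]), np.float64(0.1453149569882527))
```

Request:
{"name": "step_arm", "arguments": {
  "increments": [
    {"dx":0.1,"dy":0,"dz":0.8,"wx":0,"wy":0,"wz":0},
    {"dx":0,"dy":0,"dz":0.9,"wx":0,"wy":0,"wz":0},
    {"dx":0,"dy":0,"dz":0.9,"wx":0,"wy":0,"wz":0},
    {"dx":0,"dy":0,"dz":0.8,"wx":0,"wy":0,"wz":0},
    {"dx":0,"dy":0,"dz":0.7,"wx":0,"wy":0,"wz":0}
  ]
}}

```text
time_s: 8.2
eef_pos: [491.9, 349.1, 94.2]
ee_rot: [-0.0, 0.682, 0.731, -0.0]
force: [0.6, 0.3, -0.9]
grip_width: 0.271
grip_force: 28.6
```

Request:
{"name": "step_arm", "arguments": {
  "increments": [
    {"dx":0,"dy":0,"dz":0.3,"wx":0,"wy":0,"wz":0},
    {"dx":0,"dy":0,"dz":0,"wx":0,"wy":0,"wz":0},
    {"dx":0,"dy":0,"dz":0,"wx":0,"wy":0,"wz":0},
    {"dx":0,"dy":0,"dz":0,"wx":0,"wy":0,"wz":0}
  ],
  "fingers": 48
}}

```text
time_s: 8.6
eef_pos: [492.5, 349.5, 88.9]
ee_rot: [0.0, 0.682, 0.731, 0.001]
force: [-0.7, 0.2, -0.7]
grip_width: 0.565
grip_force: 0.0
```

Request:
{"name": "step_arm", "arguments": {
  "increments": [
    {"dx":0,"dy":0,"dz":-0.6,"wx":0,"wy":0,"wz":0},
    {"dx":0,"dy":0,"dz":-1,"wx":0,"wy":0,"wz":0},
    {"dx":0,"dy":0,"dz":-1,"wx":0,"wy":0,"wz":0},
    {"dx":0,"dy":0,"dz":-1,"wx":0,"wy":0,"wz":0},
    {"dx":0,"dy":0,"dz":-1,"wx":0,"wy":0,"wz":0}
  ]
}}

```text
time_s: 9.1
eef_pos: [492.0, 349.4, 204.8]
ee_rot: [0.0, 0.682, 0.731, 0.001]
force: [0.1, 0.7, 1.2]
grip_width: 0.566
grip_force: 0.0
```

```bash
python3 - <<'E'
from h import *
for n in ("scene","side","wrist"):
    c=cap(n); cv2.imwrite(f"pics/{n}3.png",c["frame"])
    print(n,[(round(d["p"],2),world(c,d["point"]).round()) for d in eyes.landmark_of(n,"cartridge")])
E
python3 plan.py 573 -37 200 -1
```

```text
scene [(0.57, array([488., 347.,  23.])), (0.23, array([576., -41.,  -1.]))]
side [(0.77, array([491., 355.,  26.]))]
wrist [(0.79, array([489., 348.,  23.]))]
t 9.4 pos [491.7 349.2 202. ] toolx yaw 94.0 F [ 0.2  0.5 -0.2] n 16
[-0.98, 0.14, 0.01, -0.0, 0.0, 0.99]
[-0.96, 0.24, 0.01, -0.0, 0.0, 0.99]
[-0.93, 0.33, 0.01, -0.0, 0.0, 0.99]
[-0.89, 0.43, 0.01, -0.0, 0.0, 0.99]
[-0.84, 0.52, 0.0, -0.0, 0.0, 0.99]
[-0.78, 0.6, 0.0, -0.0, 0.0, 0.99]
[-0.72, 0.68, 0.0, -0.0, 0.0, 0.99]
[-0.64, 0.75, 0.0, -0.0, 0.0, 0.99]
[-0.56, 0.81, 0.0, -0.0, 0.0, 0.99]
[-0.47, 0.87, 0.0, -0.0, 0.0, 0.99]
[-0.38, 0.91, 0.0, -0.0, 0.0, 0.99]
[-0.28, 0.94, 0.0, -0.0, 0.0, 0.99]
[-0.19, 0.97, 0.0, -0.0, 0.0, 0.99]
[-0.08, 0.98, 0.0, -0.0, 0.0, 0.99]
[0.02, 0.99, 0.0, -0.0, 0.0, 0.99]
[0.12, 0.98, 0.0, -0.0, 0.0, 0.99]
```

View pics/scene3.png

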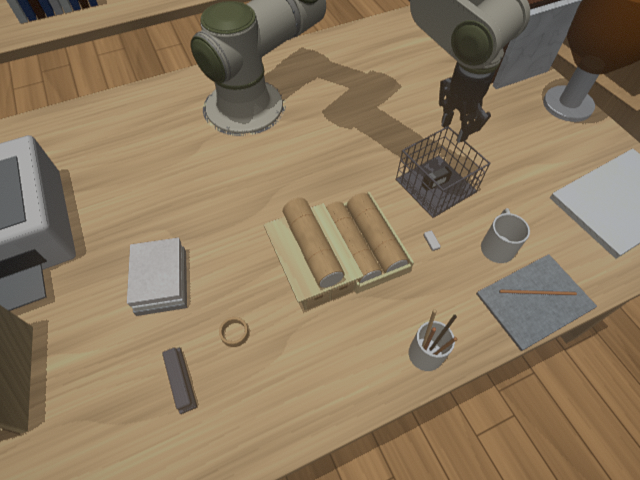

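The cartridge is in the basket at (435,175), and the tubes are undisturbed. Moving above the loose tube with a quarter turn.

Request:
{"name": "step_arm", "arguments": {
  "increments": [
    {"dx":-0.98,"dy":0.14,"dz":0,"wx":0,"wy":0,"wz":0.99},
    {"dx":-0.96,"dy":0.24,"dz":0,"wx":0,"wy":0,"wz":0.99},
    {"dx":-0.93,"dy":0.33,"dz":0,"wx":0,"wy":0,"wz":0.99},
    {"dx":-0.89,"dy":0.43,"dz":0,"wx":0,"wy":0,"wz":0.99},
    {"dx":-0.84,"dy":0.52,"dz":0,"wx":0,"wy":0,"wz":0.99}
  ],
  "fingers": 85
}}

```text
time_s: 9.9
eef_pos: [517.3, 227.4, 201.8]
ee_rot: [-0.0, 0.848, 0.53, -0.001]
force: [-0.1, 0.8, 0.9]
grip_width: 0.992
grip_force: 0.0
```

Request:
{"name": "step_arm", "arguments": {
  "increments": [
    {"dx":-0.78,"dy":0.6,"dz":0,"wx":0,"wy":0,"wz":0.99},
    {"dx":-0.72,"dy":0.68,"dz":0,"wx":0,"wy":0,"wz":0.99},
    {"dx":-0.64,"dy":0.75,"dz":0,"wx":0,"wy":0,"wz":0.99},
    {"dx":-0.56,"dy":0.81,"dz":0,"wx":0,"wy":0,"wz":0.99},
    {"dx":-0.47,"dy":0.87,"dz":0,"wx":0,"wy":0,"wz":0.99}
  ]
}}

```text
time_s: 10.4
eef_pos: [542.7, 106.7, 201.9]
ee_rot: [-0.0, 0.955, 0.295, -0.001]
force: [0.1, 0.4, -0.7]
grip_width: 0.996
grip_force: 0.0
```

Request:
{"name": "step_arm", "arguments": {
  "increments": [
    {"dx":-0.38,"dy":0.91,"dz":0,"wx":0,"wy":0,"wz":0.99},
    {"dx":-0.28,"dy":0.94,"dz":0,"wx":0,"wy":0,"wz":0.99},
    {"dx":-0.19,"dy":0.97,"dz":0,"wx":0,"wy":0,"wz":0.99},
    {"dx":-0.08,"dy":0.98,"dz":0,"wx":0,"wy":0,"wz":0.99},
    {"dx":0.02,"dy":0.99,"dz":0,"wx":0,"wy":0,"wz":0.99}
  ]
}}

```text
time_s: 10.9
eef_pos: [568.2, -13.7, 201.8]
ee_rot: [-0.0, 0.999, 0.04, -0.001]
force: [1.6, 1.1, -0.1]
grip_width: 0.997
grip_force: 0.0
```

```bash
python3 - <<'E'
from fit import *
c=cap("wrist"); cv2.imwrite("pics/w4.png",c["frame"])
print([(round(d["p"],2),world(c,d["point"]).round(1)) for d in eyes.landmark_of("wrist","tube")])
ms=masks("wrist","tube")
for m in ms: print(m.sum(),np.argwhere(m).mean(0).round())
cs={n:cap(n) for n in("side",)}
for n in cs: print([(round(d["p"],2),world(cs[n],d["point"]).round(1)) for d in eyes.landmark_of(n,"tube")])
E
python3 plan.py 573 -37 200 -1
```

```text
[(0.93, array([575.8, 123.6,  41.4])), (0.88, array([573.5, -40.6, 100.8])), (0.63, array([573.9,  60.1,  37.1]))]
20358 [189. 154.]
14236 [194. 228.]
28465 [229. 360.]
[(0.94, array([575.9, 125.9,  37.7])), (0.79, array([577.4,  56.5,  33.8])), (0.74, array([571.7, -33.5, 102.7]))]
t 11.15 pos [568.1 -12.2 202.2] toolx yaw 5.0 F [ 0.1  0.8 -0.9] n 2
[0.06, 0.5, 0.04, -0.0, 0.01, 0.5]
[0.08, 0.5, 0.04, -0.0, 0.01, 0.5]
```

View pics/w4.png

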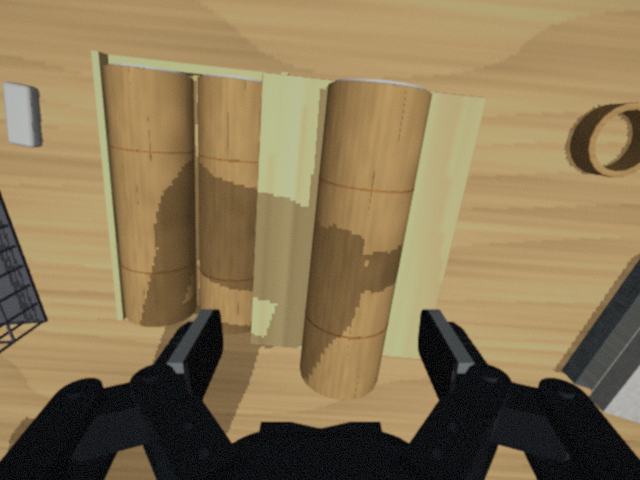

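Request:
{"name": "step_arm", "arguments": {
  "increments": [
    {"dx":0.06,"dy":0.5,"dz":0,"wx":0,"wy":0,"wz":0.5},
    {"dx":0.08,"dy":0.5,"dz":0,"wx":0,"wy":0,"wz":0.5},
    {"dx":0,"dy":0,"dz":0.5,"wx":0,"wy":0,"wz":0},
    {"dx":0,"dy":0,"dz":0.5,"wx":0,"wy":0,"wz":0},
    {"dx":0,"dy":0,"dz":0.5,"wx":0,"wy":0,"wz":0}
  ]
}}

```text
time_s: 11.65
eef_pos: [572.8, -36.5, 163.6]
ee_rot: [-0.0, 1.0, -0.009, -0.001]
force: [0.2, -0.1, -0.0]
grip_width: 0.992
grip_force: 0.0
```

```bash
python3 plan.py 573 -37 100 -1.1
```

```text
t 11.65 pos [572.8 -36.5 163.6] toolx yaw -1.0 F [ 0.2 -0.1 -0. ] n 3
[0.0, 0.01, 0.85, -0.0, 0.0, 0.01]
[0.0, 0.01, 0.85, -0.0, 0.0, 0.01]
[0.0, 0.01, 0.85, -0.0, 0.0, 0.01]
```

Request:
{"name": "step_arm", "arguments": {
  "increments": [
    {"dx":0,"dy":0,"dz":0.6,"wx":0,"wy":0,"wz":0},
    {"dx":0,"dy":0,"dz":0.6,"wx":0,"wy":0,"wz":0},
    {"dx":0,"dy":0,"dz":0.5,"wx":0,"wy":0,"wz":0},
    {"dx":0,"dy":0,"dz":0.5,"wx":0,"wy":0,"wz":0},
    {"dx":0,"dy":0,"dz":0.2,"wx":0,"wy":0,"wz":0}
  ]
}}

```text
time_s: 12.15
eef_pos: [572.8, -37.2, 103.7]
ee_rot: [-0.0, 1.0, -0.01, -0.001]
force: [0.1, 0.8, 0.7]
grip_width: 0.996
grip_force: 0.0
```

Request:
{"name": "step_arm", "arguments": {
  "increments": [
    {"dx":0,"dy":0,"dz":0.1,"wx":0,"wy":0,"wz":0},
    {"dx":0,"dy":0,"dz":0,"wx":0,"wy":0,"wz":0},
    {"dx":0,"dy":0,"dz":0,"wx":0,"wy":0,"wz":0}
  ],
  "fingers": 73
}}

```text
time_s: 12.45
eef_pos: [573.6, -37.6, 103.3]
ee_rot: [0.0, 1.0, -0.01, 0.0]
force: [0.1, 0.0, 0.0]
grip_width: 0.849
grip_force: 0.0
```

```bash
python3 plan.py 575 91 100 -1.1
python3 - <<'E'
from h import *
c=cap("wrist"); cv2.imwrite("pics/w5.png",c["frame"])
E
```

```text
t 12.45 pos [573.6 -37.6 103.3] toolx yaw -1.1 F [0.1 0.  0. ] n 6
[-0.01, -0.86, 0.02, 0.0, -0.0, -0.0]
[-0.01, -0.86, 0.02, 0.0, -0.0, -0.0]
[-0.01, -0.86, 0.02, 0.0, -0.0, -0.0]
[-0.01, -0.86, 0.02, 0.0, -0.0, -0.0]
[-0.01, -0.86, 0.02, 0.0, -0.0, -0.0]
[-0.01, -0.86, 0.02, 0.0, -0.0, -0.0]
```

View pics/w5.png

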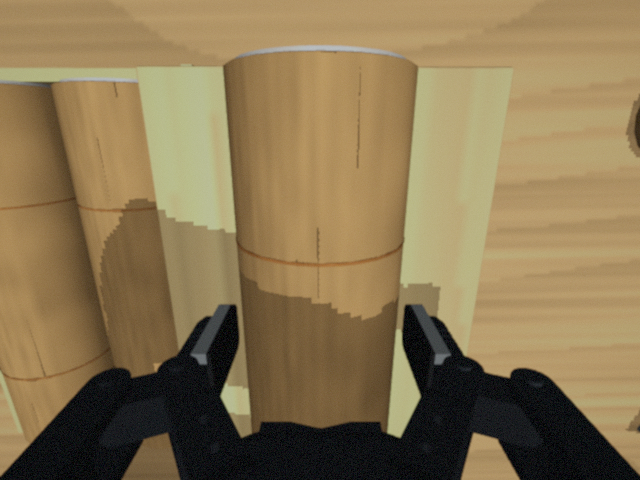

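The tube (320,250) is centred between the fingers with a few mm free on each side. Pushing it slowly toward the rack.

Request:
{"name": "step_arm", "arguments": {
  "increments": [
    {"dx":0,"dy":-0.15,"dz":0.1,"wx":0,"wy":0,"wz":0},
    {"dx":0,"dy":-0.15,"dz":0.05,"wx":0,"wy":0,"wz":0},
    {"dx":0,"dy":-0.25,"dz":0,"wx":0,"wy":0,"wz":0},
    {"dx":0,"dy":-0.3,"dz":0,"wx":0,"wy":0,"wz":0},
    {"dx":0,"dy":-0.3,"dz":0,"wx":0,"wy":0,"wz":0}
  ]
}}

```text
time_s: 13.0
eef_pos: [573.9, -8.0, 99.1]
ee_rot: [-0.0, 1.0, -0.01, 0.0]
force: [-0.4, 0.1, 0.1]
grip_width: 0.857
grip_force: 0.0
```

Request:
{"name": "step_arm", "arguments": {
  "increments": [
    {"dx":0,"dy":-0.3,"dz":0,"wx":0,"wy":0,"wz":0},
    {"dx":0,"dy":-0.3,"dz":0,"wx":0,"wy":0,"wz":0},
    {"dx":0,"dy":-0.3,"dz":0,"wx":0,"wy":0,"wz":0},
    {"dx":0,"dy":-0.3,"dz":0,"wx":0,"wy":0,"wz":0},
    {"dx":0,"dy":-0.3,"dz":0,"wx":0,"wy":0,"wz":0}
  ]
}}

```text
time_s: 13.5
eef_pos: [574.7, 29.4, 99.1]
ee_rot: [-0.0, 1.0, -0.01, -0.0]
force: [-0.4, -0.9, -0.2]
grip_width: 0.857
grip_force: 0.0
```

```bash
python3 plan.py 575 91 100 -1.1|head -1
python3 - <<'E'
from h import *
for n in("scene","side"):
    c=cap(n)
    print([(round(d["p"],2),world(c,d["point"]).round(1)) for d in eyes.landmark_of(n,"tube")])
E
```

```text
t 13.5 pos [574.7  29.4  99.1] toolx yaw -1.1 F [-0.4 -0.9 -0.2] n 3
[(0.9, array([576.4,  25.7, 101.3])), (0.83, array([572.5,  56.1,  37.1])), (0.7, array([578.7, 121.9,  34.2]))]
[(0.9, array([579.8, 122.3,  37.2])), (0.66, array([572.5,  33.8, 101.2])), (0.63, array([575.5,  56.7,  34.7])), (0.21, array([488.6, 351.5,  24.6]))]
```

Request:
{"name": "step_arm", "arguments": {
  "increments": [
    {"dx":0,"dy":-0.25,"dz":0,"wx":0,"wy":0,"wz":0},
    {"dx":0,"dy":-0.25,"dz":0,"wx":0,"wy":0,"wz":0},
    {"dx":0,"dy":-0.25,"dz":0,"wx":0,"wy":0,"wz":0},
    {"dx":0,"dy":-0.25,"dz":0,"wx":0,"wy":0,"wz":0},
    {"dx":0,"dy":-0.25,"dz":0,"wx":0,"wy":0,"wz":0}
  ]
}}

```text
time_s: 14.2
eef_pos: [575.3, 60.6, 99.0]
ee_rot: [-0.0, 1.0, -0.01, -0.0]
force: [0.5, -0.3, 0.9]
grip_width: 0.856
grip_force: 0.0
```

Request:
{"name": "step_arm", "arguments": {
  "increments": [
    {"dx":0,"dy":-0.25,"dz":0,"wx":0,"wy":0,"wz":0},
    {"dx":0,"dy":-0.25,"dz":0,"wx":0,"wy":0,"wz":0},
    {"dx":0,"dy":-0.25,"dz":0,"wx":0,"wy":0,"wz":0},
    {"dx":0,"dy":-0.25,"dz":0,"wx":0,"wy":0,"wz":0},
    {"dx":0,"dy":-0.25,"dz":0,"wx":0,"wy":0,"wz":0}
  ]
}}

```text
time_s: 14.7
eef_pos: [575.9, 91.7, 99.0]
ee_rot: [0.0, 1.0, -0.01, 0.0]
force: [0.8, -0.2, 0.2]
grip_width: 0.857
grip_force: 0.0
```

```bash
python3 plan.py 575 91 100 -1.1|head -1
python3 - <<'E'
from h import *
for n in("scene","side","wrist"):
    c=cap(n); cv2.imwrite(f"pics/{n}6.png",c["frame"])
    print([(round(d["p"],2),world(c,d["point"]).round(1)) for d in eyes.landmark_of(n,"tube")])
E
```

```text
t 14.7 pos [575.9  91.7  99. ] toolx yaw -1.1 F [ 0.8 -0.2  0.2] n 1
[(0.86, array([576.7,  89.6,  87. ])), (0.74, array([571.4,  58.3,  35.4])), (0.73, array([576.1, 122. ,  33.1]))]
[(0.76, array([578.5, 125.4,  37.5])), (0.66, array([574.5,  95.2,  84.9]))]
[(0.89, array([576.9,  89.9,  85. ])), (0.67, array([578.3, 124.6,  35.4]))]
```

View pics/wrist6.png

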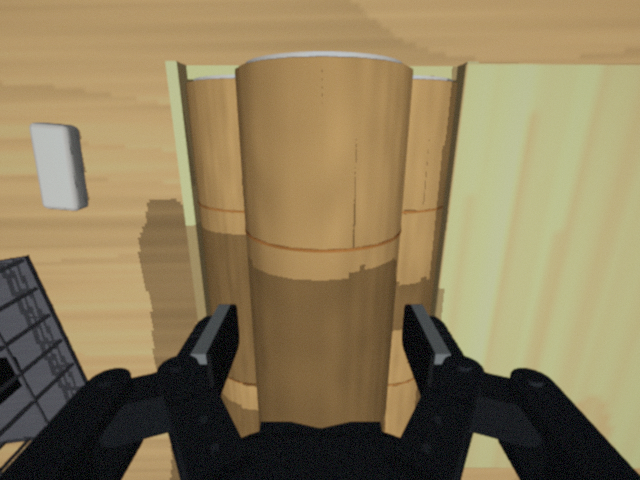

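The tube sits in the groove (320,250), with a lower tube showing on each side of it. Opening slightly and retreating up.

Request:
{"name": "step_arm", "arguments": {
  "increments": [
    {"dx":0,"dy":0,"dz":0,"wx":0,"wy":0,"wz":0},
    {"dx":0,"dy":0,"dz":0,"wx":0,"wy":0,"wz":0},
    {"dx":0,"dy":0,"dz":-0.3,"wx":0,"wy":0,"wz":0},
    {"dx":0,"dy":0,"dz":-0.5,"wx":0,"wy":0,"wz":0},
    {"dx":0,"dy":0,"dz":-0.8,"wx":0,"wy":0,"wz":0}
  ],
  "fingers": 80
}}

```text
time_s: 15.5
eef_pos: [575.6, 91.1, 139.7]
ee_rot: [-0.0, 1.0, -0.01, -0.001]
force: [-0.5, 0.7, 0.0]
grip_width: 0.938
grip_force: 0.0
```

Request:
{"name": "step_arm", "arguments": {
  "increments": [
    {"dx":0,"dy":0,"dz":-1,"wx":0,"wy":0,"wz":0},
    {"dx":0,"dy":0,"dz":-1,"wx":0,"wy":0,"wz":0},
    {"dx":0,"dy":0,"dz":-1,"wx":0,"wy":0,"wz":0},
    {"dx":0,"dy":0,"dz":-1,"wx":0,"wy":0,"wz":0},
    {"dx":0,"dy":0,"dz":-0.5,"wx":0,"wy":0,"wz":0}
  ]
}}

```text
time_s: 16.0
eef_pos: [576.3, 91.2, 254.9]
ee_rot: [0.0, 1.0, -0.01, 0.002]
force: [-0.2, -0.4, -1.3]
grip_width: 0.935
grip_force: 0.0
```

Request:
{"name": "step_arm", "arguments": {
  "increments": [
    {"dx":-1,"dy":0,"dz":-0.5,"wx":0,"wy":0,"wz":0},
    {"dx":-1,"dy":0,"dz":-0.5,"wx":0,"wy":0,"wz":0},
    {"dx":-1,"dy":0,"dz":-0.5,"wx":0,"wy":0,"wz":0},
    {"dx":-1,"dy":0,"dz":0,"wx":0,"wy":0,"wz":0},
    {"dx":-0.5,"dy":0,"dz":0,"wx":0,"wy":0,"wz":0}
  ]
}}

```text
time_s: 16.5
eef_pos: [461.8, 93.5, 289.7]
ee_rot: [0.0, 1.0, -0.01, 0.0]
force: [0.1, -0.6, -0.8]
grip_width: 0.939
grip_force: 0.0
```

Run:
```python
from fit import *
cs={n:cap(n) for n in("scene","side")}; vs=[]
for n,c in cs.items():
    cv2.imwrite(f"pics/{n}7.png",c["frame"])
    print([(round(d["p"],2),world(c,d["point"]).round(1)) for d in eyes.landmark_of(n,"tube")])
    vs.append((c,near(c,masks(n,"tube"),(576,91,90))))
for w in [vs]+[[v] for v in vs]: print(fit(w,CYL,86,(576,91,-.02)))
cv2.imwrite("pics/both7.png",np.hstack([cs["scene"]["frame"][110:410,240:540],cs["side"]["frame"][180:480,150:450]]))
print(ctrl.sense()["time_s"])
```

```text
[(0.98, array([571.6,  55.8,  37.3])), (0.7, array([7.210e+02, 3.774e+02, 3.000e-01])), (0.63, array([581.8,  92.9,  86. ])), (0.59, array([577. , 122.5,  32.1]))]
[(0.74, array([579.6, 127.5,  37.7])), (0.55, array([573.5,  93. ,  87.2]))]
(array([ 5.76410478e+02,  9.08482573e+01, -2.43135594e-02]), np.float64(0.05077773042854833))
(array([ 5.73670272e+02,  8.98706944e+01, -2.27764275e-02]), np.float64(0.05950479233226835))
(array([ 5.74896977e+02,  9.16643200e+01, -2.49092830e-02]), np.float64(0.031242372467659263))
16.8
```

View pics/both7.png

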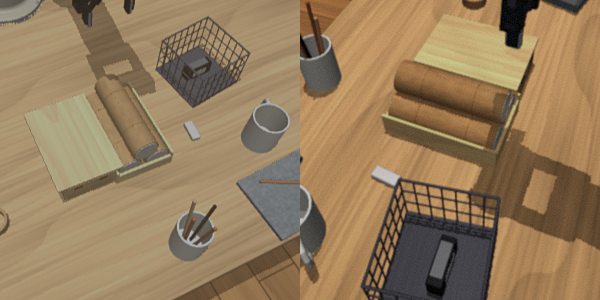

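The tube is saddled at (576, 91, 86) with its ends level with the lower tubes. The cartridge is in the basket and the bystanders haven't moved, so I'm handing in.

```bash
python3 -c "
from rig import finish_job
print(finish_job())"
```

```text
the job is handed in; nothing more can be done
None
```

The spent cartridge is in the basket, and the loose tube was pushed off the deck without lifting and now rests in the groove, its ends level with the two lower tubes; I handed the job in at about 17 s of the 54 s allowed, and no verdict came back.

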